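# Set a shower-stool leg one hole longer at the pharmacy counter

## Robot

A 6-joint arm with a two-finger parallel gripper is mounted at the origin on the work surface. World frame = base frame: x ahead of the robot, y to its left, z up, the work surface at z = 0. Lengths are in m, angles in degrees, forces in N, time in s.
With the tool pointing down it reaches from about 0.35 to 0.975 m from the base axis. Payload 17.4 kg.
Tool frame: the origin (TCP) lies midway between the tips of the shut fingers; the grasp point (between the pads) lies behind it (ctrl.grip_point_offset is the z of the grasp point in the tool frame, in m); z points along the fingers, y is the direction in which the jaws open and shut (so a half turn about z gives the same grasp; the last joint's range is limited). The gripper opens to 85 mm and grips with 20 to 120 N. Pads are 22 mm wide; open, the fingers measure 114 mm over their backs; the gripper's body (76 mm by 85 mm) begins 54 mm behind the grasp point. The pads swing forward as they close: fully open they stand 13 mm farther back than shut.
Start: joints at [73.694, 6.646, 82.598, -0, 90.757, -2.166], TCP at [0.165, 0.655, 0.231] pointing down, gripper open.
Joint ranges: [-162.19, 162.19], [-47.58, 125.68], [4.15, 143.07], [-65.23, 245.23], [0.69, 171.88], [-170.13, 170.13]. Speed limits (degrees/s): [108.29, 108.29, 127.2, 180, 180, 180].

## Interface

Orientations are given as [roll, pitch, yaw] about the fixed x, y, z axes, in that order (R = Rz(yaw) Ry(pitch) Rx(roll)).
In Python, from plant import ctrl gives the robot as it stands. The module is installed in compiled form; this text tells all that it offers.
- The arm moves only by the shell command python3 -m jog 'ROWS' [FORCE]. ROWS is JSON, a list of rows, each a list of 3 entries, a list of its own where there are three numbers: the shift along the tool's x, y, z in units of 30 mm (1.0 is 30 mm), then the turn about the tool's z in units of 5 degrees (1.0 is 5 degrees), then the opening, from 0 (shut) to 1 (fully open). A call has 1 to 12 rows; each row shifts and turns the commanded pose from where the row before left it, along the tool's axes as they then stand; what a row does not reach is not made up. A row lasts 1/12 s, in which the tool goes at most 41.7 mm and 7.16 degrees, less where a joint would pass 70% of its speed; a pose out of reach is approached as far as the arm can. A call is refused whole if a number of a shift passes 1 or a number of a turn 1, either way. A call with a gripper value outside its range is refused whole. The fingers move at their own pace and stop on an object; FORCE is the grip in N (left out, the last holds). Time passes only in rows, so rows that do not move let the fingers close. It gives the time, the measured TCP pose, the force and the opening at its end, in the units of the state.
- ctrl.observe(): the state, without advancing time (a new reading comes with each control period).
- ctrl.read_camera(name): name is "scene" or "top"; returns the picture (400x640x3 uint8, red, green, blue); there is no depth.
- ctrl.camera_info(name): a dict with "vertical_fov" (degrees; the focal length in pixels is half the picture's height over the tangent of half this angle, whatever the lens; pixels are square), "cx", "cy" (the principal point, pixels), "R" (3x3) and "t" (3): a world point X has camera coordinates R X + t. Camera axes: x right, y down, z forward; pixel columns grow to the right and rows downward; lengths in m; the calibration is good to about 2 mm. A picture is of the moment at which its call begins. camera_info takes no time and is no camera call.
- ctrl.sign_off(): hands the job in, once; it reports no verdict.
The state is a dict: "clock": time; "q": joint angles; "qvel": joint speeds; "tau": joint torques, N m; "position": TCP position; "tcp_rot": TCP orientation; "contact_force": force on the tool from outside, world axes, zero at the start; "moment": the same for the moment, N m; "width": opening from 0.0 (shut) to 1.0 (fully open).
Only numpy, scipy, OpenCV 4.12 (cv2) and the standard library are available. Lean on these libraries where they do the work, as an engineer would, in place of code of your own. Each camera call takes 0.05 s, during which the arm holds its last target. There are 200 camera calls.

## Task

Two telescoping shower-stool legs lie in cradles on the dispensing counter. On the leg with the wide disc-shaped foot, press the black thumb button down and slide it towards the foot until it pops up through the next hole (the middle one of three), so that this leg is one hole longer. Leave the button of the other leg, the one with the slim tapered foot, alone.

Things in the scene. Friction and masses are not known exactly. Their poses are not given: they have to be found in the camera images.
- leg_cap (a point): Top centre of the thumb button on the leg to adjust (the one whose rubber foot is a disc 54 mm across): a black block 26 long (x), 20 wide (y), 20 mm tall, on a thin stem out of a slot in the leg's top. Up, its top is 82 mm and its underside 62 mm above the counter. Moves with the button; x runs along the leg towards the foot, z up. It can be pinched by its sides and moved down and along.
- leg_slide (a joint): How far the disc-footed leg is drawn out along leg_cap's x (m): 0 first hole (start, +-5 mm play), 0.045 next hole (wanted), 0.090 last. Button, inner tube and foot move together, 1 N friction. The leg is fixed in its cradle: square aluminium tube 220 x 36 x 36 mm, top 48 mm above the counter, on a grey base 190 x 84 x 12 mm.
- leg_button (a joint): How far that leg's button is pressed (m): 0 up, 0.011 fully down; spring 3 N at first, 7 N fully down. Up, an 18 mm round shoulder on its stem locks in a 24 mm hole of the slot; pressed 9 mm or more it slides along under the slot's edges; let go within 5 mm of a hole's centre it springs up into it.
- spare_cap (a point): Top centre of the thumb button on the other leg, to be left alone: same kind and sizes of leg, cradle and button, same axes, but a slim rubber foot tapering from 37 to 30 mm across. It lies on the other side of the counter's middle line, left or right.

How it is judged (in metres and radians):
On the way:
1. the thumb button of the leg with the wide foot is pressed down, at least 6 mm (value of joint leg_button above 0.006 m), for 0.1 s.
At the end, for the whole second after the job is handed in: The leg with the wide foot is drawn out to the next hole (45 mm, give or take 8 mm) and its thumb button has popped up (pressed less than 2 mm); the other leg's button is within 8 mm of where it was (value of joint leg_slide between 0.037 and 0.053 m and value of joint leg_button below 0.002 m and distance of spare_cap from where it was at the start of the episode below 0.008 m); the robot touches nothing.
It fails at once if the other leg's button is pressed down or slid (its top moved more than 8 mm) (distance of spare_cap from where it was at the start of the episode above 0.008 m).
It also fails if it takes over 32 s, if anything falls off the work surface, if the arm or the gripper's body presses on something with over 40 N, if the wrist force passes 120 N, or if a joint passes its speed limit or range.

## Working session

There is one attempt and no reset: what is moved stays moved. The work goes in short steps, Python scripts to look and compute and a shell command to move; the robot and the scene stay as the last step left them, time stands still between calls to the robot, and variables do not carry over. Pictures are saved under pics/ and viewed, about 8 in all and at most 12, crops included, and the job is handed in when it is done.

```bash
mkdir -p pics; python3 - <<'E'
from plant import ctrl
import cv2,numpy as np
for n in("scene","top"):
    im=ctrl.read_camera(n); cv2.imwrite(f"pics/{n}0.png",im[:,:,::-1]); print(n,ctrl.camera_info(n))
s=ctrl.observe();print(s, ctrl.grip_point_offset)
E
```

```text
scene {'vertical_fov': 57.50859247947437, 'cx': 311.6410842803093, 'cy': 206.34897201181582, 'R': array([[ 0.88127838,  0.47258832, -0.00294936],
       [ 0.27559431, -0.51897552, -0.80914287],
       [-0.38392212,  0.71226729, -0.58760456]]), 't': array([-0.46505626, -0.08061848,  1.0058791 ])}
top {'vertical_fov': 43.208009502954454, 'cx': 327.9088302198967, 'cy': 203.38567175445075, 'R': array([[-0.00933814, -0.9998504 , -0.01455948],
       [-0.98797955,  0.01147208, -0.15415838],
       [ 0.15430235,  0.01294492, -0.98793887]]), 't': array([0.007045  , 0.53872019, 1.08063495])}
{'clock': 0.1, 'q': array([ 7.36952077e+01,  6.67111130e+00,  8.26306144e+01, -1.99008015e-04,
        9.07552211e+01, -2.16577044e+00]), 'qvel': array([-0.03474211, -0.05694107, -0.02104369,  0.02892587, -0.15300899,
       -0.01539447]), 'tau': array([ 1.43242316e-03, -7.33676434e+01, -6.33785248e+01,  9.29376324e-05,
        5.00341339e-03,  3.12308839e-05]), 'position': array([0.16485145, 0.65439852, 0.23065324]), 'tcp_rot': array([-1.79943086e+02, -1.95321563e-03,  1.65860975e+02]), 'contact_force': array([ 0.13577254, -0.45346324,  0.61851356]), 'moment': array([ 0.02133378, -0.05203787,  0.04876712]), 'width': 0.9960975019579987} -0.0187
```

View pics/scene0.png

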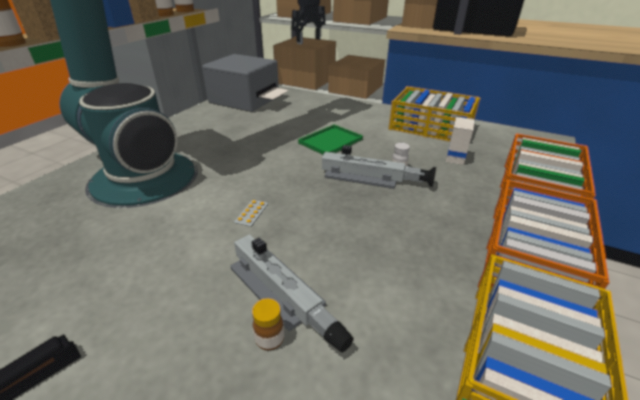

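View pics/top0.png

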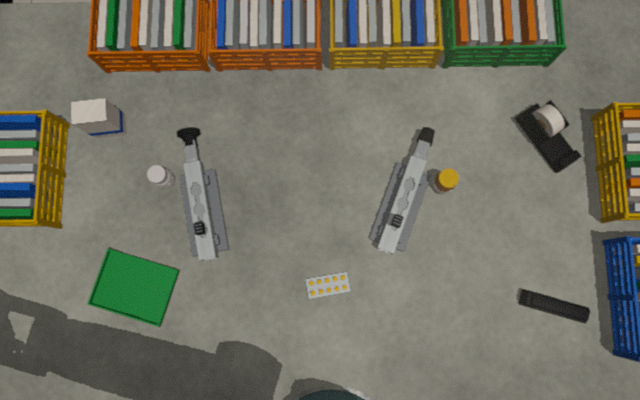

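The disc-footed leg is the left one in the top view: its cap is at about (200,229) and its foot at (188,133). The spare leg is on the right, with its cap at (397,221).

```bash
cat > h.py <<'E'
from plant import ctrl
import cv2,numpy as np
def ray(n,uv,z):
    c=ctrl.camera_info(n);f=200/np.tan(np.radians(c["vertical_fov"]/2))
    d=c["R"].T@np.array([(uv[0]-c["cx"])/f,(uv[1]-c["cy"])/f,1]);o=-c["R"].T@c["t"]
    return o+d*(z-o[2])/d[2]
def proj(n,X):
    c=ctrl.camera_info(n);f=200/np.tan(np.radians(c["vertical_fov"]/2))
    p=c["R"]@np.array(X)+c["t"];return np.array([c["cx"]+f*p[0]/p[2],c["cy"]+f*p[1]/p[2]])
def dark(n,im,box,t=60):
    x0,y0,x1,y1=box;m=(im[y0:y1,x0:x1].max(2)<t).astype(np.uint8)
    k,_,st,ce=cv2.connectedComponentsWithStats(m)
    return [(st[i][:2]+[x0,y0],st[i][2:],ce[i]+[x0,y0]) for i in range(1,k) if st[i][4]>15]
E
python3 - <<'E'
from h import *
im=cv2.imread("pics/top0.png")
for box in((170,120,225,150),(185,215,215,245)):
    for b in dark("top",im,box,50): print(b)
im2=cv2.imread("pics/scene0.png")
for b in dark("scene",im2,(335,140,360,160),50): print("scene",b)
cv2.imwrite("pics/crop.png",np.hstack([cv2.resize(im[120:270,160:240],None,fx=4,fy=4,interpolation=2),cv2.resize(im2[130:200,315:445],(780*600//780//1*0+460,248)).copy() if 0 else cv2.copyMakeBorder(cv2.resize(im2[130:200,315:445],None,fx=3.5,fy=3.5),0,355,0,0,0)]))
E
```

```text
(array([177, 128]), array([ 23,  17, 247], dtype=int32), array([188.44534413, 134.3562753 ]))
(array([196, 222]), array([ 9, 12, 45], dtype=int32), array([201.31111111, 228.42222222]))
scene (array([342, 148]), array([ 9,  6, 47], dtype=int32), array([346.10638298, 150.27659574]))
```

View pics/crop.png

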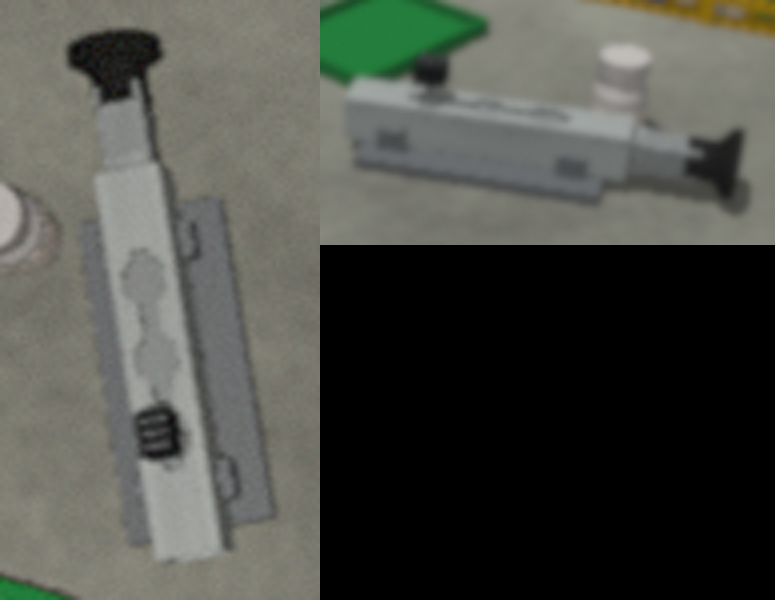

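The crop shows the cap's top centre at about (199.2,228.3) full-image pixels. The tube-top centreline ends are at (191.9,162.8) and (207.1,259.5), with the free holes at (195.8,189.5) and (198.8,209.2).

```bash
python3 - <<'E'
from h import *
cap=ray("top",(199.2,228.3),.08);a=ray("top",(191.9,162.8),.048);b=ray("top",(207.1,259.5),.048)
h3=ray("top",(195.8,189.5),.048);h2=ray("top",(198.8,209.2),.048)
print(cap,a,b,h3,h2,np.linalg.norm(h3-h2),np.linalg.norm(a-b))
d=(a-b)[:2];d/=np.linalg.norm(d);print("yaw",np.degrees(np.arctan2(d[1],d[0])))
n=np.array([-d[1],d[0]]);mid=((a+b)/2)[:2]
for p in(cap,h2,h3):print("along,lat",(p[:2]-mid)@d,(p[:2]-mid)@n)
print("scene check",proj("scene",[*cap[:2],.072]),"vs 346.1,150.3; h1=h2-45", h2[:2]-.045*d)
s=ctrl.observe();print(s["position"],s["tcp_rot"])
E
```

```text
[0.48209842 0.2765469  0.08      ] [0.63365556 0.30612111 0.048     ] [0.41705202 0.26585996 0.048     ] [0.57253332 0.2954227  0.048     ] [0.52808927 0.28737183 0.048     ] 0.04516736166689532 0.22031352843430738
yaw 10.529676233432076
along,lat -0.04425274140191628 -0.0013799087990782402
along,lat 0.00294183918432495 0.0008581387967330983
along,lat 0.04810872828145167 0.0006515250605479694
scene check [345.3775132  150.47443397] vs 346.1,150.3; h1=h2-45 [0.48384705 0.27914831]
[0.16485145 0.65439852 0.23065324] [-1.79943086e+02 -1.95321563e-03  1.65860975e+02]
```

```bash
python3 -m jog '[[[-0.95,-0.68,0],0,0.7],[[-0.95,-0.68,0],0,0.7],[[-0.95,-0.68,0],0,0.7],[[-0.95,-0.68,0],0,0.7],[[-0.95,-0.68,0],0,0.7],[[-0.95,-0.68,0],0,0.7],[[-0.95,-0.68,0],0,0.7],[[-0.95,-0.68,0],0,0.7],[[-0.95,-0.68,0],0,0.7],[[-0.95,-0.68,0],0,0.7],[[-0.95,-0.68,0],0,0.7],[[-0.95,-0.68,0],0,0.7]]' 30
python3 -m jog '[[[0,0,0.8],-1,0.7],[[0,0,0.8],-1,0.7],[[0,0,0.6],-1,0.7],[[0,0,0.6],-1,0.7],[[0,0,0],-0.93,0.7],[[0,0,0],0,0.7],[[0,0,0],0,0.7]]'
cat > d.py <<'E'
from h import *
import sys
s=ctrl.observe();p=s["position"];y=np.radians(s["tcp_rot"][2])
t=np.array([float(v) for v in sys.argv[1:4]])-p
print(p,s["tcp_rot"],s["clock"],"units",np.array([t[0]*np.cos(y)+t[1]*np.sin(y),t[0]*np.sin(y)-t[1]*np.cos(y),-t[2]])/.03)
E
python3 d.py .483 .278 .064
```

```text
clock: 1.1
position: [0.4375, 0.3321, 0.2312]
tcp_rot: [-180.0, -0.0, 165.9]
contact_force: [1.5, 0.6, -0.3]
width: 0.704
clock: 1.68
position: [0.4368, 0.3336, 0.1474]
tcp_rot: [-180.0, -0.0, -169.6]
contact_force: [-0.2, -0.2, -0.6]
width: 0.697
[0.43676346 0.33364638 0.1474061 ] [-1.79999051e+02 -4.04287407e-03 -1.69635392e+02] 1.6833 units [-1.18235538 -2.10189589  2.78020327]
```

```bash
python3 -m jog '[[[-0.4,-0.7,0],0,0.7],[[-0.4,-0.7,0],0,0.7],[[-0.38,-0.7,0],0,0.7],[[0,0,0.8],0,0.7],[[0,0,0],0,0.7],[[0,0,0],0,0.7],[[0,0,0],0,0.7]]'
python3 d.py .483 .278 .064
python3 - <<'E'
from h import *
t=ctrl.read_camera("top")[:,:,::-1];s=ctrl.read_camera("scene")[:,:,::-1]
a=cv2.resize(t[170:270,150:250],(400,400),interpolation=2);b=cv2.resize(s[80:180,290:390],(400,400),interpolation=2)
cv2.imwrite("pics/c1.png",np.hstack([a,b]))
E
```

```text
clock: 2.27
position: [0.483, 0.2786, 0.1244]
tcp_rot: [180.0, 0.0, -169.5]
contact_force: [-0.3, 0.9, 0.2]
width: 0.701
[0.48298219 0.27861331 0.12436139] [ 1.79982791e+02  2.95011139e-02 -1.69536542e+02] 2.2667 units [ 0.00312886 -0.02021154  2.01204624]
```

View pics/c1.png

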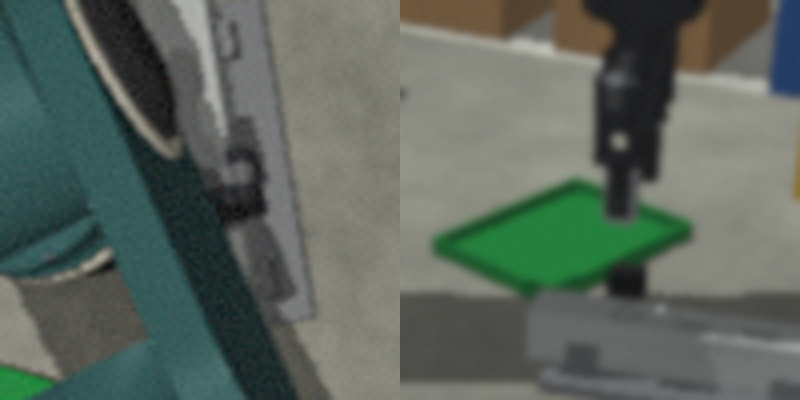

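The scene view (right half) shows the near finger at column ~621 directly above the cap at ~627, within about 1.5 full-image pixels. The arm hides the cap in the top view. I'll descend and pinch.

```bash
python3 -m jog '[[[0,0,0.7],0,0.7],[[0,0,0.7],0,0.7],[[0,0,0.6],0,0.7],[[0,0,0],0,0.5],[[0,0,0],0,0.3],[[0,0,0],0,0.1],[[0,0,0],0,0.1],[[0,0,0],0,0.1],[[0,0,0],0,0.1],[[0,0,0],0,0.1],[[0,0,0],0,0.1]]' 30
python3 d.py .483 .278 .064
```

```text
clock: 3.28
position: [0.4836, 0.279, 0.0649]
tcp_rot: [179.9, 0.1, -169.5]
contact_force: [-0.5, 6.1, 1.4]
width: 0.225
[0.48362715 0.27898923 0.06492084] [ 1.79909079e+02  1.34546230e-01 -1.69478660e+02] 3.2833 units [ 0.02657483 -0.02860251  0.03069464]
```

```bash
python3 -m jog '[[[0,0.04,0.1],0,0.1],[[0,0,0.14],0,0.1],[[0,0,0.14],0,0.1],[[0,0,0],0,0.1],[[0,0,0],0,0.1]]' 40
python3 d.py .5282 .2874 .053
```

```text
clock: 3.7
position: [0.4843, 0.2793, 0.0541]
tcp_rot: [-180.0, 0.2, -169.5]
contact_force: [0.9, -5.0, 14.0]
width: 0.224
[0.48432257 0.27933619 0.05412324] [-179.98502378    0.21741689 -169.50000595] 3.7 units [-1.48707374 -0.00224131  0.03744119]
```

```bash
python3 -m jog '[[[-0.2,-0.02,0],0,0.1],[[-0.3,0,0],0,0.1],[[-0.3,0,0],0,0.1],[[-0.3,0,0],0,0.1],[[-0.3,0,0],0,0.1],[[-0.1,0,0],0,0.1],[[0,0,0],0,0.1],[[0,0,0],0,0.1]]'
python3 d.py .5282 .2874 .064
```

```text
clock: 4.37
position: [0.5287, 0.2877, 0.0542]
tcp_rot: [179.9, 0.2, -169.5]
contact_force: [1.1, 2.7, 13.3]
width: 0.221
[0.52865932 0.28774527 0.05415581] [ 179.92839754    0.2183598  -169.49400828] 4.3667 units [ 0.01715251 -0.00852445 -0.32813951]
```

```bash
python3 -m jog '[[[0,0,-0.12],0,0.1],[[0,0,-0.12],0,0.1],[[0,0,-0.12],0,0.1],[[0,0,0],0,0.1],[[0,0,0],0,0.1],[[0,0,0],0,0.3],[[0,0,0],0,0.5],[[0,0,0],0,0.7],[[0,0,0],0,0.7],[[0,0,0],0,0.7],[[0,0,0],0,0.7]]'
python3 -m jog '[[[0,0,-0.5],0,0.7],[[0,0,-1],0,0.7],[[0,0,-1],0,0.7],[[0,0,-1],0,0.7],[[0,0,-1],0,0.7],[[0,0,0],0,0.7]]'
python3 -m jog '[[[1,0,-0.5],0,0.7],[[1,0.5,-0.5],0,0.7],[[0.5,1,0],0,0.7],[[0,1,0],0,0.7],[[0,1,0],0,0.7],[[0,1,0],0,0.7],[[0,1,0],0,0.7],[[0,1,0],0,0.7],[[0,1,0],0,0.7],[[0,1,0],0,0.7],[[0,0,0],0,0.7],[[0,0,0],0,0.7]]'
python3 - <<'E'
from h import *
t=ctrl.read_camera("top")[:,:,::-1];s=ctrl.read_camera("scene")[:,:,::-1]
cv2.imwrite("pics/top2.png",t);cv2.imwrite("pics/scene2.png",s)
a=cv2.resize(t[110:270,150:260],(400,582),interpolation=2);b=cv2.resize(s[100:200,310:410],(400,400),interpolation=2)
cv2.imwrite("pics/c2.png",np.hstack([a,cv2.copyMakeBorder(b,0,182,0,0,0)]))
E
```

```text
clock: 5.28
position: [0.5271, 0.2868, 0.0625]
tcp_rot: [-180.0, -0.0, -169.5]
contact_force: [-0.5, -0.2, -0.4]
width: 0.7
clock: 5.78
position: [0.5286, 0.2876, 0.2044]
tcp_rot: [179.9, 0.4, -169.5]
contact_force: [0.4, 0.4, 0.5]
width: 0.704
clock: 6.78
position: [0.4064, 0.5249, 0.2268]
tcp_rot: [-180.0, -0.0, -169.4]
contact_force: [0.1, 0.1, -0.7]
width: 0.699
```

View pics/c2.png

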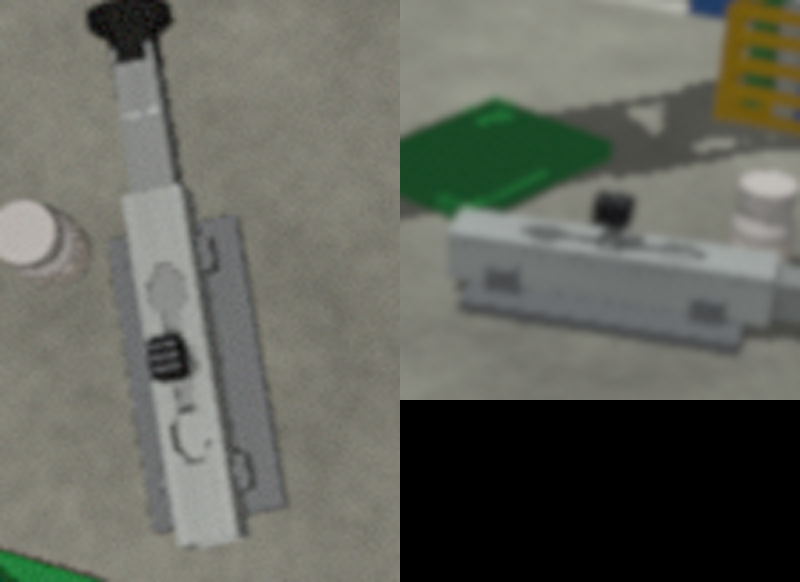

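The cap now sits over the middle hole at about (195.9,207.9) in the top view. The scene view shows the stem and a gap under it. I'll check its position and height numerically, along with the spare cap.

```bash
python3 - <<'E'
from h import *
t0,t=cv2.imread("pics/top0.png"),cv2.imread("pics/top2.png");s0,s=cv2.imread("pics/scene0.png"),cv2.imread("pics/scene2.png")
c0=ray("top",(199.2,228.3),.08);c=ray("top",(195.9,207.9),.08);print("slide change",np.linalg.norm(c-c0),c)
print(dark("scene",s,(450-100,140,372,162),50),"up",proj("scene",[*c[:2],.072]),"down",proj("scene",[*c[:2],.061]))
b=(385,212,408,232);print("spare",dark("top",t0,b,60),dark("top",t,b,60))
E
```

```text
slide change 0.044974482427897075 [0.52627138 0.28499992 0.08      ]
[(array([359, 150]), array([ 8,  7, 41], dtype=int32), array([362.56097561, 152.85365854]))] up [361.98064967 152.78341736] down [361.65772752 156.48108036]
spare [(array([391, 219]), array([ 8,  8, 16], dtype=int32), array([393.8125, 223.4375]))] []
```

```bash
python3 -c "
from plant import ctrl
print(ctrl.sign_off())"
```

```text
the job is handed in; nothing more can be done
None
```

I set the disc-footed leg (the one at y > 0) one hole longer and handed the job in at about 7 s of the allowed 32 s. I pinched its button, pressed it down about 11 mm, slid it about 45 mm towards the foot, let it rise, then opened and backed away.

**Slide:** the top camera shows the cap moved 45.0 mm. I estimated it started about 2 mm short of the first hole's centre, so it should now be about 43 mm out, inside the 37–53 mm band.

**Button up:** the scene camera puts the cap at row 152.9. I predicted 152.8 for up and 156.5 for down, so it has popped up.

**Robot clear:** the wrist force was under 1 N after the retreat, with the arm well away from both legs.

**Spare leg:** my image check on its cap was inconclusive, because the dark-colour mask found only a small patch of it in the first picture and nothing in the last. The arm never went near that leg.

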